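Unbolt the toy cupboard and open its door

TASK

Unbolt the toy cupboard: lift the wooden bolt by its knob over the bump that holds it and slide it to the cupboard's left until it drops fully into its hidden open notch. Only then swing the door open by its peg to about 45 degrees and leave it standing open, bolt still down in that notch, without shifting any of the other toys.

Things in the scene. Friction and masses are not known exactly. Their poses are not given: they have to be found in the camera images.
- cupboard: small toy cupboard, white with an ash door, fixed, 380 wide, 200 deep, top 130 above the work surface. Origin: on the work surface under the shut door's front face (robot side); x goes back into the cupboard, y to the left along its front, z up. Positions in the other entries are in this frame, mm. Door at y -142 to 58, open cubby with books at y 72 to 218.
- ledge_edge (a point): lower front edge of a fixed ledge board over the cupboard's top, above the knob: board x 53 to 128, full width, 273 to 287 high, on end panels. The edge is only 8 behind and 83 above the knob's grip point, so an upright gripper there hits the board: lean the tool about the cupboard's y axis, wrist end towards the front, 30 to 45 degrees from vertical.
- bolt_knob (a point): grip point on the bolt's upright round wooden knob, diameter 18, 155 to 213 high when down; on its axis, 23 below its top, at x 45, y -40 plus the travel, 190 high plus the lift. The bolt is a wooden bar along y, 18 wide, 14 thick, y -145 to 130 when locked, 142 to 156 high; its right end runs through the keeper and so locks the door.
- bolt_slide (a joint): travel of bolt and knob to +y (left), m: 0 locked, end stop 0.08, friction 1 to 2 N; starts at 0 to 0.003. Out of the keeper beyond 0.025. Past the bump its foot rides a level rail with a hidden pit, the open notch: 18 long, foot 9 long, so 9 of play, down somewhere at travel 0.040 to 0.066. Pushed slowly left under its own weight it drops in and the pit's far wall stops it.
- bolt_lift (a joint): lift of the whole bolt with its knob straight up in its staples, m: 0 = down (locked, or down in the open notch), stop at 0.016. The foot passes over the bump from 0.010 up, and the bolt rides at 0.010 on the rail. It weighs about 130 to 230 g and falls by itself when let go.
- bump (a point): top of the near end of the fixed detent bump, 11 high, under the bar, hidden by it and by two low cheeks (x 30 to 33 and 57 to 60, 11 high). The bolt's foot, under the knob, stands right of it; with the bolt down it meets the bump at a travel of about 0.0035 and cannot pass. Bump and rail go on to the left at one height.
- staple (a point): top of the right one of two steel staples, fixed, 33 (x) by 8 (y), 180 high, that guide the bar; at y -100, the left one at y 115.
- door (a joint): opening angle of the door, rad: 0 shut, stop at 1.5. Upright hinge at its left edge; the right edge swings out towards the robot (clockwise from above). Light friction, about 1 N at the peg; stays where it is left. While the bolt is in the keeper it gives only about 0.03.
- door_peg (a point): grip point on the door's pull: upright round wooden peg, diameter 18, 115 to 175 high, on a bracket in front of the door near its right edge; on its axis, 20 below its top; when shut at x -30, y -100. Free above for an upright tool. The peg moves on an arc round door_hinge.
- keeper (a point): top middle of the steel keeper on the door: upside-down U, 38 (x) by 20 (y), 130 to 182 high, at x 26 to 64, y -140 to -120 when shut; swings with the door.
- door_hinge (a point): point on the door's upright hinge axis, level with the cupboard's top, at x 8, y 60.
- whale: bystander: blue bath whale, 80 wide, 51 high, on the work surface in front of the open cubby. Origin under its middle.
- drill: bystander: wooden toy drill lying right of the cupboard, 170 long, 42 high. Origin under its barrel.
- pot: bystander: aluminium toy pot, 110 across, 60 high, on the work surface right and in front of the cupboard. Origin under its middle.
- cup_tower: bystander: tower of three nested-size plastic cups upside down, 84 across, 156 high, right of the cupboard. Origin under its middle.
- ledge_cup: bystander: plastic cup, 60 across, 55 high, on the ledge (287 high), left. Origin under its middle.
- ledge_cup2: bystander: plastic cup, 52 across, 48 high, on the ledge, right. Origin under its middle.
- top_cup: bystander: plastic cup, 52 across, 45 high, on the cupboard's top under the ledge, left. Origin under its middle.
- small_cup: bystander: plastic cup, 40 across, 36 high, on the cupboard's top behind the bolt, right. Origin under its middle.

How it is judged:
By the outcome, as a careful person would: the job done as asked, in the order asked, and still so for the second after the job is handed in, with the robot touching nothing.
It also fails if it takes over 59 s, if anything falls off the work surface, if the arm or the gripper's body presses on something with over 40 N, if the wrist force passes 120 N, or if a joint passes its speed limit or range.

ROBOT

A 6-joint arm with a two-finger parallel gripper is mounted at the origin on the work surface. World frame = base frame: x ahead of the robot, y to its left, z up, the work surface at z = 0. Lengths are in m, angles in rad, forces in N, time in s.
With the tool pointing down it reaches from about 0.25 to 0.775 m from the base axis. Payload 8.9 kg.
Tool frame: the origin (TCP) lies midway between the tips of the shut fingers; the grasp point (between the pads) lies 19 mm behind it (hold_point_z is the distance from the TCP to the grasp point, in m); x points along the fingers, y is the direction in which the jaws open and shut, and the axes are right-handed (so a half turn about x gives the same grasp; the last joint's range is limited). The gripper opens to 85 mm and grips with 20 to 120 N. Pads are 22 mm wide; open, the fingers measure 114 mm over their backs; the gripper's body (76 mm by 85 mm) begins 54 mm behind the grasp point. The pads swing forward as they close: fully open they stand 13 mm farther back than shut.
Start: joints at [-1.467, 0.291, -0.153, 1.127, 0, 1.431], TCP at [0.126, -0.51, 0.231] pointing down, gripper open.
Joint ranges: [-2.52, 2.52], [-0.91, 1.74], [-1.3, 1.37], [-1.96, 2.02], [-1.52, 1.47], [-3.14, 3.14]. Speed limits (rad/s): [2.22, 2.22, 2.79, 3.14, 3.14, 3.14].

INTERFACE

Orientations are given as [roll, pitch, yaw] about the fixed x, y, z axes, in that order (R = Rz(yaw) Ry(pitch) Rx(roll)).
In Python, from rig import state, grab_frame, calibration, job_done, hold_point_z gives the robot as it stands.
- The arm moves only by the shell command python3 -m creep 'ROWS' [FORCE]. ROWS is JSON, a list of rows, each an object with "xyz": the shift along the world's x, y, z in m, a list of three; "spin": the turn about the world's z in degrees; "claw": the finger opening in m, from 0 to 0.0854. A call has 1 to 10 rows; each row shifts and turns the commanded pose from where the row before left it; what a row does not reach is not made up. A row lasts 1/10 s, in which the tool goes at most 50 mm and 8.59 degrees, less where a joint would pass 70% of its speed; a pose out of reach is approached as far as the arm can. A call is refused whole if a number of a shift passes 0.05 or a number of a turn 8.59, either way. A call with a gripper value outside its range is refused whole. The fingers move at their own pace and stop on an object; FORCE is the grip in N (left out, the last holds). Time passes only in rows, so rows that do not move let the fingers close. It gives the time, the measured TCP pose, the force and the opening at its end, in the units of the state.
- state(): the state, without advancing time (a new reading comes with each control period).
- grab_frame(name): name is "scene" or "side" or "wrist"; returns (picture, depth): 400x640x3 uint8, red, green, blue; 400x640 float32, m along the optical axis (not along the pixel's ray), 0 where there is no reading.
- calibration(name): a dict with "K" (3x3 intrinsics, pixels), "rvec" (rotation vector, rad) and "tvec" (3), from world to camera coordinates, as OpenCV has them; the wrist camera has in their place "tool_from_camera" (4x4, takes a point from camera to tool coordinates, whose origin is the TCP and whose axes are the tool frame's). Camera axes: x right, y down, z forward; pixel columns grow to the right and rows downward; lengths in m; the calibration is good to about 2 mm. A picture is of the moment at which its call begins: read the wrist's pose just before it. calibration takes no time and is no camera call.
- job_done(): hands the job in, once; it reports no verdict.
The state is a dict: "clock": time; "joint_positions": joint angles; "qvel": joint speeds; "joint_efforts": joint torques, N m; "eef_pos": TCP position; "orientation": TCP orientation; "ft_force": force on the tool from outside, world axes, zero at the start; "torque": the same for the moment, N m; "opening": opening from 0.0 (shut) to 1.0 (fully open).
Only numpy, scipy, OpenCV 4.12 (cv2) and the standard library are available. Lean on these libraries where they do the work, as an engineer would, in place of code of your own. Each camera call takes 0.05 s, during which the arm holds its last target. There are 200 camera calls.

## Working session

There is one attempt and no reset: what is moved stays moved. The work goes in short steps, Python scripts to look and compute and a shell command to move; the robot and the scene stay as the last step left them, time stands still between calls to the robot, and variables do not carry over. Pictures are saved under pics/ and viewed, about 8 in all and at most 12, crops included, and the job is handed in when it is done.

```bash
mkdir -p pics; ls; cat > h.py <<'E'
import numpy as np,cv2
from rig import *
def pose(n):
    c=calibration(n);K=np.array(c["K"],float)
    if "rvec" in c:
        R=cv2.Rodrigues(np.array(c["rvec"],float))[0];t=np.array(c["tvec"],float).ravel();return K,R,t
    s=state();from scipy.spatial.transform import Rotation as Ro
    T=np.eye(4);T[:3,:3]=Ro.from_euler('xyz',s["orientation"]).as_matrix();T[:3,3]=s["eef_pos"]
    M=np.linalg.inv(T@np.array(c["tool_from_camera"]));return K,M[:3,:3],M[:3,3]
def snap(n,f):
    P=pose(n);p,d=grab_frame(n);cv2.imwrite(f"pics/{f}.png",p[:,:,::-1]);np.savez(f"pics/{f}.npz",p=p,d=d,K=P[0],R=P[1],t=P[2]);return p,d
def world(f,u,v,r=1):
    z=np.load(f"pics/{f}.npz");w=z["d"][v-r:v+r+1,u-r:u+r+1];w=np.median(w[w>0]) if (w>0).any() else np.nan
    return z["R"].T@(np.linalg.inv(z["K"])@[u,v,1]*w-z["t"])
def ray(f,u,v):
    z=np.load(f"pics/{f}.npz");return -z["R"].T@z["t"],z["R"].T@np.linalg.inv(z["K"])@[u,v,1]
def tri(*o):
    A=np.zeros((3,3));b=np.zeros(3)
    for f,u,v in o:
        c,d=ray(f,u,v);d=d/np.linalg.norm(d);P=np.eye(3)-np.outer(d,d);A+=P;b+=P@c
    return np.linalg.solve(A,b)
def proj(f,X):
    z=np.load(f"pics/{f}.npz");q=z["K"]@(z["R"]@np.array(X)+z["t"]);return q[:2]/q[2]
E
python3 - <<'E'
from h import *
print(hold_point_z() if callable(hold_point_z) else hold_point_z, state())
for n in("scene","side","wrist"):
    snap(n,n+"0"); K,R,t=pose(n); print(n,K[0,0],-R.T@t,R[2])
E
```

```text
pics
0.0187 {'clock': 0.0, 'joint_positions': array([-1.46731866e+00,  2.91304436e-01, -1.54099465e-01,  1.12669178e+00,
       -1.53559928e-06,  1.43147057e+00]), 'qvel': array([ 0.00030487, -0.00027937, -0.00011105,  0.00073273, -0.00131406,
        0.00031554]), 'joint_efforts': array([ 2.36404949e-04, -5.37147582e+01,  3.31368256e+01,  1.60457689e-02,
       -3.08252129e-04,  5.38349099e-06]), 'eef_pos': array([ 0.12616904, -0.50917885,  0.23072977]), 'orientation': array([-1.70894027,  1.56949697,  1.67545581]), 'ft_force': array([ 0.00880972,  0.18429683, -0.02587652]), 'torque': array([-0.01078479,  0.03812692,  0.00728109]), 'opening': 0.9958122676565059}
scene 408.88641513819914 [0.41882282 0.77261923 0.90754873] [ 0.16904518 -0.75503074 -0.63352373]
side 422.95401462213584 [ 0.30292237 -0.58184342  0.86165519] [ 0.32125804  0.59952561 -0.73305   ]
wrist 291.5701026616482 [ 0.20609139 -0.4887959   0.37341154] [-0.31028925 -0.07581397 -0.94761428]
```

View pics/scene0.png

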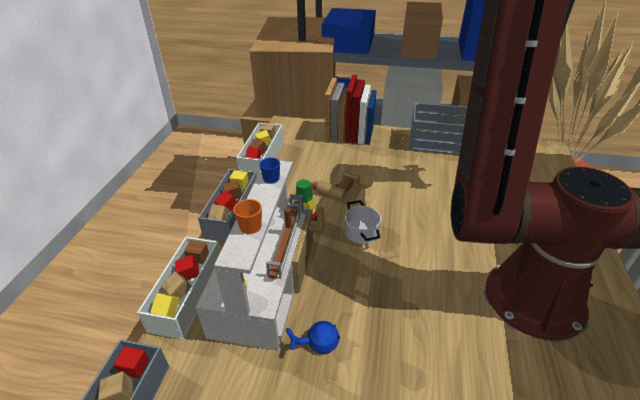

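View pics/side0.png

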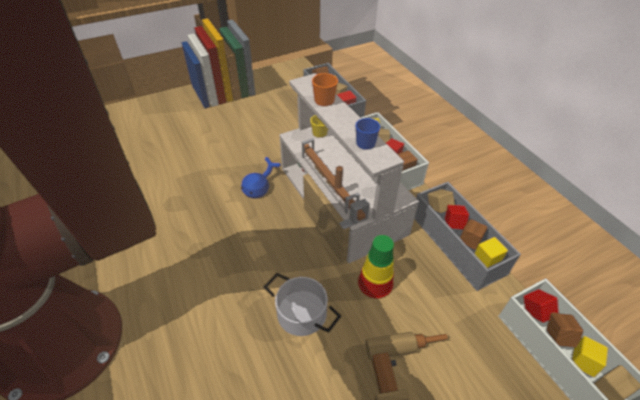

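View pics/c1.png

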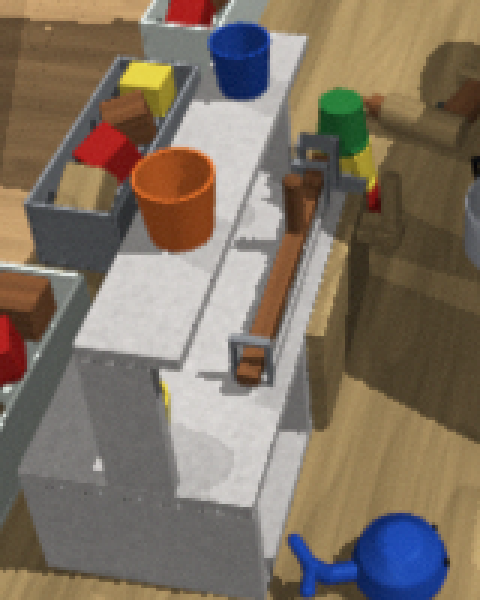

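View pics/c2.png

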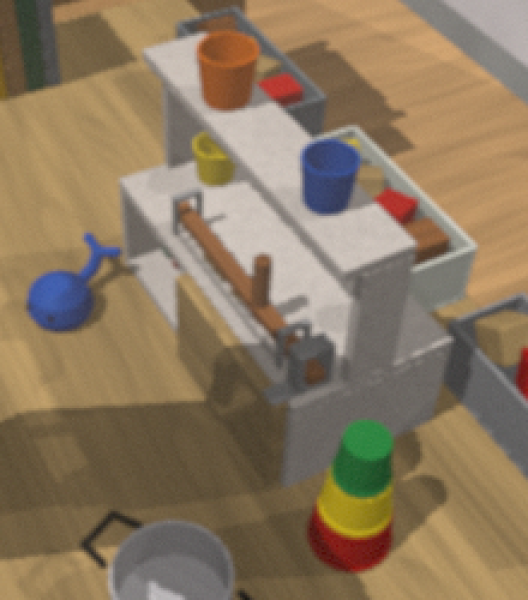

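```bash
cat > fit.py <<'E'
from h import *
from scipy.optimize import least_squares
S=lambda u,v:("scene0",190+u/3,150+v/3)
D=lambda u,v:("side0",230+u/2.4,60+v/2.4)
obs=[("knob",(45,-38.5,213),S(293,180),D(262,258)),("stapL",(45,115,180),S(250,340),D(187,198)),("stapR",(45,-100,180),None,D(293,326)),("keep",(45,-130,182),S(320,140),D(308,345))]
for n,c,a,b in obs:
    if a and b: print(n,tri(a,b).round(4))
def T(p,c):
    x,y,th=p;c=np.array(c)/1000;return np.array([x+np.cos(th)*c[0]-np.sin(th)*c[1],y+np.sin(th)*c[0]+np.cos(th)*c[1],c[2]])
def res(p,o=obs):
    return np.concatenate([proj(q[0],T(p,c))-q[1:] for n,c,a,b in o for q in (a,b) if q])
if __name__=="__main__":
    r=least_squares(res,[.5,0,0],loss="soft_l1");print(r.x,res(r.x).round(1));np.save("cup.npy",r.x)
    for f,(ox,oy),s,o in(("scene0",(190,150),3,"c1"),("side0",(230,60),2.4,"c2")):
        im=cv2.imread(f"pics/{o}.png")
        for c in[(45,-40,213),(45,-40,190),(45,115,180),(45,-100,180),(45,-130,182),(-30,-100,175),(-30,-100,115),(53,224,287),(53,-156,287),(53,224,273),(8,60,130),(0,-142,130),(45,130,156),(0,-156,0)]:
            q=(proj(f,T(r.x,c))-[ox,oy])*s;cv2.drawMarker(im,tuple(int(v) for v in q),(255,0,255),cv2.MARKER_CROSS,12,1)
        cv2.imwrite(f"pics/{o}m.png",im)
    a=cv2.imread("pics/c1m.png");b=cv2.imread("pics/c2m.png");m=np.hstack([a[60:500,80:430],b[0:440,100:500]]);cv2.imwrite("pics/m.png",m)
E
python3 fit.py
```

```text
knob [0.662  0.0123 0.2132]
stapL [0.6581 0.1627 0.1754]
keep [ 0.6612 -0.0791  0.1837]
[0.61527468 0.04941833 0.0201044 ] [-0.  -0.2 -0.7  0.6 -0.5 -0.5 -0.6 -2.  -0.4  0.1 -0.6  0.2  0.6  0.5]
```

View pics/m.png

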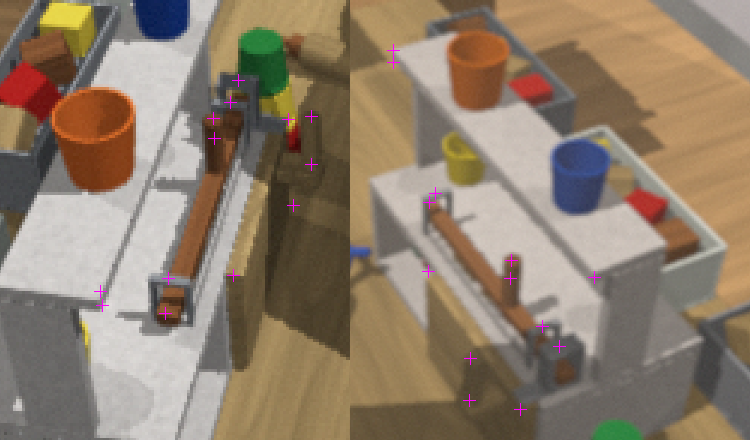

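```bash
python3 -m creep '[{"xyz":[0,0.02,0.04],"spin":-1.3,"claw":0.085},{"xyz":[0,0.02,0.04],"spin":-1.3,"claw":0.085},{"xyz":[0,0.02,0.04],"spin":-1.3,"claw":0.085},{"xyz":[0.02,0.03,0.03],"spin":-1.3,"claw":0.085},{"xyz":[0.02,0.03,0.03],"spin":-1.3,"claw":0.085},{"xyz":[0.03,0.035,0.015],"spin":-1.3,"claw":0.085},{"xyz":[0.03,0.038,0],"spin":-1.3,"claw":0.085},{"xyz":[0.03,0.038,0],"spin":-1.3,"claw":0.085},{"xyz":[0.03,0.038,0],"spin":-1.3,"claw":0.085},{"xyz":[0.03,0.038,0],"spin":-1,"claw":0.085}]'
python3 -m creep '[{"xyz":[0.03,0.038,0],"spin":0,"claw":0.085},{"xyz":[0.03,0.038,0],"spin":0,"claw":0.085},{"xyz":[0.03,0.038,0],"spin":0,"claw":0.085},{"xyz":[0.03,0.038,0],"spin":0,"claw":0.085},{"xyz":[0.03,0.038,0],"spin":0,"claw":0.085}]'
python3 -c "
from rig import *;s=state();print(s['joint_positions'],s['orientation'])"
```

```text
clock: 1.15
eef_pos: [0.3169, -0.2008, 0.4264]
orientation: [2.449, 1.57, -0.673]
ft_force: [1.1, -0.9, 0.5]
opening: 0.994
clock: 1.65
eef_pos: [0.467, -0.0106, 0.4263]
orientation: [2.396, 1.571, -0.724]
ft_force: [1.5, -0.9, 0.4]
opening: 0.988
[-1.79178380e-01  1.52190147e-01  1.73194079e-01  1.59155248e+00
 -1.50064001e-04  2.94092690e+00] [ 2.39637875  1.57050665 -0.72372655]
```

```bash
python3 -m creep '[{"xyz":[0.04,0,0],"spin":8.5,"claw":0.085},{"xyz":[0.04,0,0],"spin":8.5,"claw":0.085},{"xyz":[0.04,0,0],"spin":8.5,"claw":0.085},{"xyz":[0.04,0,0],"spin":8.5,"claw":0.085},{"xyz":[0.04,0,0],"spin":8.5,"claw":0.085},{"xyz":[0.04,0,0],"spin":8.5,"claw":0.085},{"xyz":[0.04,0,0],"spin":8.5,"claw":0.085},{"xyz":[0.04,0,0],"spin":8.5,"claw":0.085}]'
python3 -c "
from rig import *;s=state();print(s['joint_positions'],s['orientation'])"
python3 -m creep '[{"xyz":[0.04,0,0],"spin":8.5,"claw":0.085},{"xyz":[0.04,0,0],"spin":8.5,"claw":0.085},{"xyz":[0.04,0,0],"spin":8.5,"claw":0.085}]'
python3 -c "
from rig import *;s=state();print(s['joint_positions'],s['orientation'])"
```

```text
clock: 2.45
eef_pos: [0.7263, -0.0126, 0.4049]
orientation: [2.207, 1.545, 0.144]
ft_force: [-52.2, 4.0, 8.1]
opening: 0.994
[-0.1209282   0.89089452  1.3670237   2.02206562  0.00675568  1.94179727] [2.20708579 1.54503504 0.1444443 ]
clock: 2.75
eef_pos: [0.7286, -0.0109, 0.3945]
orientation: [2.718, 1.54, 1.101]
ft_force: [0.0, 0.5, -0.1]
opening: 0.997
[-0.12815657  0.90473458  1.36523453  2.02103106  0.02888944  1.48817968] [2.71750818 1.5401378  1.10132022]
```

```bash
cat > s.py <<'E'
from h import *
from scipy.spatial.transform import Rotation as Ro
s=state();M=Ro.from_euler('xyz',s["orientation"]).as_matrix()
print(round(s["clock"],2),"q",s["joint_positions"].round(3),"p",s["eef_pos"].round(4),"ax",M[:,0].round(3),"ay",M[:,1].round(3),"F",s["ft_force"].round(1),"op",round(s["opening"],3))
c=np.load("cup.npy");ca,sa=np.cos(c[2]),np.sin(c[2]);g=s["eef_pos"]-hold_point_z()*M[:,0] if callable(hold_point_z) else s["eef_pos"]-hold_point_z*M[:,0]
d=g[:2]-c[:2];print("grasp pt in cupboard mm",(np.array([ca*d[0]+sa*d[1],-sa*d[0]+ca*d[1],g[2]])*1000).round(1))
E
python3 -m creep '[{"xyz":[0,0,0.04],"spin":8.5,"claw":0.085},{"xyz":[0,0,0.04],"spin":8.5,"claw":0.085},{"xyz":[0,0,0.04],"spin":8.5,"claw":0.085}]';python3 s.py
python3 -m creep '[{"xyz":[-0.02,0,0],"spin":8.5,"claw":0.085},{"xyz":[-0.03,0,0],"spin":8.5,"claw":0.085},{"xyz":[-0.03,0,0],"spin":8.5,"claw":0.085}]';python3 s.py
```

```text
clock: 3.05
eef_pos: [0.7176, -0.0089, 0.4601]
orientation: [1.484, 1.459, 0.311]
ft_force: [-0.8, 0.1, -0.3]
opening: 0.996
3.05 q [-0.136  0.814  1.365  2.021  0.048  1.039] p [ 0.7176 -0.0089  0.4601] ax [ 0.107  0.034 -0.994] ay [0.916 0.386 0.112] F [-0.8  0.1 -0.3] op 0.996
grasp pt in cupboard mm [ 99.2 -60.9 478.7]
clock: 3.35
eef_pos: [0.6508, -0.0093, 0.461]
orientation: [1.491, 1.459, 0.688]
ft_force: [1.0, -0.3, 0.6]
opening: 0.997
3.35 q [-0.169  0.528  0.808  1.777  0.084  0.637] p [ 0.6508 -0.0093  0.461 ] ax [ 0.086  0.071 -0.994] ay [0.715 0.691 0.111] F [ 1.  -0.3  0.6] op 0.997
grasp pt in cupboard mm [ 32.7 -60.7 479.5]
```

```bash
python3 -m creep '[{"xyz":[0.01,-0.02,0.02],"spin":7.85,"claw":0.085},{"xyz":[0.01,-0.02,0.02],"spin":7.85,"claw":0.085},{"xyz":[0.01,-0.02,0.02],"spin":7.85,"claw":0.085},{"xyz":[0.01,-0.02,0.02],"spin":7.85,"claw":0.085},{"xyz":[0.01,-0.02,0.02],"spin":7.85,"claw":0.085},{"xyz":[0.01,-0.02,0.02],"spin":7.85,"claw":0.085}]';python3 s.py
python3 -m creep '[{"xyz":[0.01,0,0.04],"spin":0,"claw":0.085},{"xyz":[0,0,0.04],"spin":0,"claw":0.085},{"xyz":[0,0,0.04],"spin":0,"claw":0.085}]';python3 s.py
```

```text
clock: 3.95
eef_pos: [0.652, -0.1117, 0.5011]
orientation: [0.82, 1.409, 0.803]
ft_force: [-1.2, 0.6, 0.2]
opening: 0.994
3.95 q [-0.353  0.668  1.184  2.021  0.148 -0.33 ] p [ 0.652  -0.1117  0.5011] ax [ 0.112  0.116 -0.987] ay [0.011 0.993 0.117] F [-1.2  0.6  0.2] op 0.994
grasp pt in cupboard mm [  31.4 -164.   519.6]
clock: 4.25
eef_pos: [0.6231, -0.0981, 0.5616]
orientation: [0.505, 1.357, 0.475]
ft_force: [0.3, 0.3, 0.9]
opening: 0.994
4.25 q [-0.353  0.557  1.153  2.021  0.157 -0.311] p [ 0.6231 -0.0981  0.5616] ax [ 0.188  0.097 -0.977] ay [0.021 0.995 0.103] F [0.3 0.3 0.9] op 0.994
grasp pt in cupboard mm [   1.4 -149.4  579.9]
```

```bash
python3 -m creep '[{"xyz":[0.02,-0.015,0.04],"spin":0,"claw":0.085},{"xyz":[0.02,-0.015,0.04],"spin":0,"claw":0.085},{"xyz":[0.02,-0.015,0.04],"spin":0,"claw":0.085},{"xyz":[0.01,-0.015,0.04],"spin":0,"claw":0.085},{"xyz":[0.01,-0.015,0.04],"spin":0,"claw":0.085},{"xyz":[0.01,-0.015,0.04],"spin":0,"claw":0.085}]';python3 s.py
```

```text
clock: 4.85
eef_pos: [0.6236, -0.154, 0.64]
orientation: [0.156, 1.185, 0.112]
ft_force: [-0.5, -0.0, -0.5]
opening: 0.997
4.85 q [-0.46   0.522  1.301  2.021  0.205 -0.382] p [ 0.6236 -0.154   0.64  ] ax [ 0.374  0.042 -0.927] ay [0.032 0.998 0.058] F [-0.5 -0.  -0.5] op 0.997
grasp pt in cupboard mm [  -2.8 -204.2  657.4]
```

```bash
python3 -m creep '[{"xyz":[0.015,-0.015,0.04],"spin":0,"claw":0.085},{"xyz":[0.01,-0.012,0.04],"spin":0,"claw":0.085},{"xyz":[0.01,-0.01,0.04],"spin":0,"claw":0.085},{"xyz":[0.01,-0.01,0.04],"spin":0,"claw":0.085},{"xyz":[0.01,-0.01,0.04],"spin":0,"claw":0.085}]';python3 s.py
```

```text
clock: 5.35
eef_pos: [0.6018, -0.1775, 0.7058]
orientation: [0.06, 1.052, 0.006]
ft_force: [-1.1, 0.2, 0.5]
opening: 0.995
5.35 q [-0.538  0.461  1.366  2.021  0.26  -0.425] p [ 0.6018 -0.1775  0.7058] ax [ 0.496  0.003 -0.868] ay [0.045 0.999 0.03 ] F [-1.1  0.2  0.5] op 0.995
grasp pt in cupboard mm [ -27.3 -226.5  722. ]
```

```bash
python3 -m creep '[{"xyz":[0,0,0.04],"spin":0.8,"claw":0.085},{"xyz":[0,0,0.04],"spin":0.8,"claw":0.085},{"xyz":[-0.01,0,0.04],"spin":0.8,"claw":0.085},{"xyz":[-0.01,0.01,0.04],"spin":0,"claw":0.085},{"xyz":[-0.03,0.03,-0.01],"spin":0,"claw":0.085}]';python3 s.py
```

```text
clock: 5.85
eef_pos: [0.5504, -0.1331, 0.7763]
orientation: [-0.015, 0.934, -0.038]
ft_force: [1.9, -0.1, 3.0]
opening: 0.997
5.85 q [-0.531  0.248  1.178  1.924  0.285 -0.423] p [ 0.5504 -0.1331  0.7763] ax [ 0.594 -0.023 -0.804] ay [ 0.026  1.    -0.009] F [ 1.9 -0.1  3. ] op 0.997
grasp pt in cupboard mm [ -79.6 -180.6  791.3]
```

```bash
python3 -m creep '[{"xyz":[0,0.014,-0.045],"spin":0.4,"claw":0.05},{"xyz":[0,0.014,-0.045],"spin":0.4,"claw":0.05},{"xyz":[0,0.014,-0.045],"spin":0.4,"claw":0.05},{"xyz":[0,0.014,-0.045],"spin":0.4,"claw":0.05},{"xyz":[0,0.014,-0.045],"spin":0.4,"claw":0.05},{"xyz":[0,0.014,-0.045],"spin":0.4,"claw":0.05},{"xyz":[0,0.014,-0.045],"spin":0.4,"claw":0.05},{"xyz":[0,0.014,-0.045],"spin":0.4,"claw":0.05},{"xyz":[0.005,0.014,-0.045],"spin":0,"claw":0.05},{"xyz":[0.005,0.014,-0.045],"spin":0,"claw":0.05}]';python3 s.py
```

```text
clock: 6.85
eef_pos: [0.5648, -0.0136, 0.3894]
orientation: [-0.009, 0.941, 0.014]
ft_force: [0.3, -0.5, -0.2]
opening: 0.583
6.85 q [-0.24  -0.174 -0.46   0.671  0.149 -0.216] p [ 0.5648 -0.0136  0.3894] ax [ 0.589  0.008 -0.808] ay [-0.021  1.    -0.005] F [ 0.3 -0.5 -0.2] op 0.583
grasp pt in cupboard mm [-62.7 -61.9 404.5]
```

```bash
python3 -m creep '[{"xyz":[0.012,0.008,-0.038],"spin":0,"claw":0.05},{"xyz":[0.012,0.008,-0.038],"spin":0,"claw":0.05},{"xyz":[0.012,0.008,-0.038],"spin":0,"claw":0.05},{"xyz":[0,0,0],"spin":0,"claw":0.05}]';python3 s.py
python3 - <<'E'
from h import *
import fit
c=np.load("cup.npy");out=[]
for n in("wrist","side"):
    snap(n,n+"1");im=cv2.imread(f"pics/{n}1.png")
    for q in[(45,-40,213),(45,-40,190),(53,-100,273),(53,0,273),(53,100,273),(45,-100,180),(45,115,180),(-30,-100,175)]:
        u=proj(n+"1",fit.T(c,q));print(n,q,u.round(0))
    out.append(im)
a=cv2.resize(out[0],(800,500))[:, :];b=cv2.resize(out[1][60:310,230:450],(440,500),interpolation=3)
cv2.imwrite("pics/d.png",np.hstack([cv2.resize(out[0],(480,300)),cv2.resize(out[1][90:240,240:400],(320,300),interpolation=3)]))
E
```

```text
clock: 7.25
eef_pos: [0.5989, 0.011, 0.2706]
orientation: [-0.005, 0.951, 0.018]
ft_force: [-0.6, -0.2, 0.9]
opening: 0.59
7.25 q [-0.16  -0.025 -0.645  0.339  0.103 -0.151] p [0.5989 0.011  0.2706] ax [ 0.58   0.011 -0.814] ay [-0.023  1.    -0.003] F [-0.6 -0.2  0.9] op 0.59
grasp pt in cupboard mm [-28.  -38.1 285.9]
knob [0.662  0.0123 0.2132]
stapL [0.6581 0.1627 0.1754]
keep [ 0.6612 -0.0791  0.1837]
wrist (45, -40, 213) [314. 227.]
wrist (45, -40, 190) [315. 204.]
wrist (53, -100, 273) [233. 302.]
wrist (53, 0, 273) [367. 302.]
wrist (53, 100, 273) [502. 303.]
wrist (45, -100, 180) [249. 195.]
wrist (45, 115, 180) [485. 196.]
wrist (-30, -100, 175) [230. 126.]
side (45, -40, 213) [339. 168.]
side (45, -40, 190) [338. 176.]
side (53, -100, 273) [358. 164.]
side (53, 0, 273) [334. 136.]
side (53, 100, 273) [313. 112.]
side (45, -100, 180) [352. 196.]
side (45, 115, 180) [307. 141.]
side (-30, -100, 175) [322. 209.]
```

View pics/d.png

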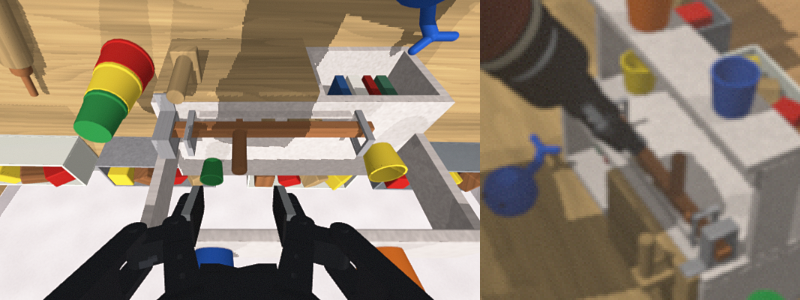

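```bash
python3 -m creep '[{"xyz":[0.018,0.001,-0.024],"spin":0,"claw":0.05},{"xyz":[0.018,0.001,-0.024],"spin":0,"claw":0.05},{"xyz":[0.018,0.001,-0.024],"spin":0,"claw":0.05},{"xyz":[0.018,0,-0.023],"spin":0,"claw":0.05},{"xyz":[0,0,0],"spin":0,"claw":0.05}]';python3 s.py
python3 - <<'E'
from h import *
snap("wrist","w2");snap("side","s2")
cv2.imwrite("pics/e.png",np.hstack([cv2.resize(cv2.imread("pics/w2.png"),(480,300)),cv2.resize(cv2.imread("pics/s2.png")[90:240,240:400],(320,300),interpolation=3)]))
E
```

```text
clock: 7.85
eef_pos: [0.6748, 0.0118, 0.1807]
orientation: [-0.008, 0.944, 0.014]
ft_force: [-0.5, 0.5, 0.8]
opening: 0.586
7.85 q [-0.132  0.226 -0.639  0.084  0.086 -0.127] p [0.6748 0.0118 0.1807] ax [ 0.586  0.008 -0.81 ] ay [-0.021  1.    -0.005] F [-0.5  0.5  0.8] op 0.586
grasp pt in cupboard mm [ 47.8 -38.7 195.9]
```

View pics/e.png

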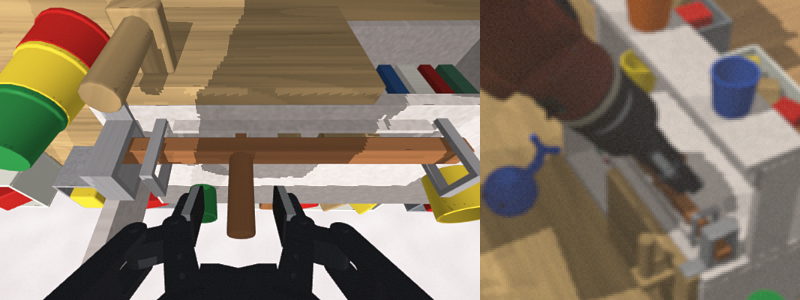

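```bash
python3 -m creep '[{"xyz":[-0.002,0.001,-0.004],"spin":0,"claw":0.03},{"xyz":[0,0,0],"spin":0,"claw":0.01},{"xyz":[0,0,0],"spin":0,"claw":0.01},{"xyz":[0,0,0],"spin":0,"claw":0.01},{"xyz":[0,0,0],"spin":0,"claw":0.01}]' 40;python3 s.py
```

```text
clock: 8.45
eef_pos: [0.6717, 0.0134, 0.1779]
orientation: [-0.008, 0.943, 0.014]
ft_force: [-5.6, -0.5, 8.3]
opening: 0.198
8.45 q [-0.13   0.224 -0.652  0.071  0.084 -0.125] p [0.6717 0.0134 0.1779] ax [ 0.588  0.008 -0.809] ay [-0.021  1.    -0.005] F [-5.6 -0.5  8.3] op 0.198
grasp pt in cupboard mm [ 44.7 -37.1 193.1]
```

```bash
python3 -m creep '[{"xyz":[0,0,0.005],"spin":0,"claw":0.01},{"xyz":[0,0,0.005],"spin":0,"claw":0.01},{"xyz":[0,0,0.003],"spin":0,"claw":0.01},{"xyz":[0,0,0],"spin":0,"claw":0.01}]' 40;python3 s.py
python3 - <<'E'
from h import *
snap("wrist","w3");snap("side","s3")
a=cv2.imread("pics/w2.png");b=cv2.imread("pics/w3.png")
cv2.imwrite("pics/e3.png",np.vstack([cv2.resize(b,(480,300)),cv2.resize(b[150:350,60:380],(480,300),interpolation=3)]))
E
```

```text
clock: 8.85
eef_pos: [0.6712, 0.0135, 0.1899]
orientation: [-0.008, 0.945, 0.014]
ft_force: [-1.6, -0.5, -2.5]
opening: 0.191
8.85 q [-0.13   0.207 -0.634  0.109  0.084 -0.125] p [0.6712 0.0135 0.1899] ax [ 0.586  0.008 -0.81 ] ay [-0.021  1.    -0.005] F [-1.6 -0.5 -2.5] op 0.191
grasp pt in cupboard mm [ 44.2 -37.  205. ]
```

View pics/e3.png

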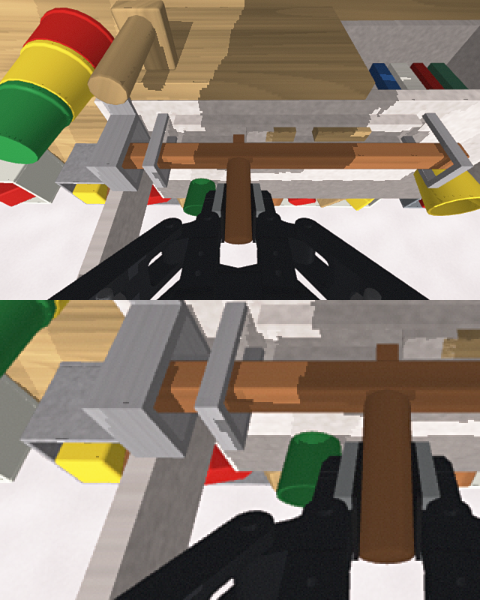

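```bash
python3 -m creep '[{"xyz":[0,0.006,0],"spin":0,"claw":0.01},{"xyz":[0,0.007,0],"spin":0,"claw":0.01},{"xyz":[0,0.007,0],"spin":0,"claw":0.01},{"xyz":[-0.0005,0.007,0],"spin":0,"claw":0.01},{"xyz":[0,0,0],"spin":0,"claw":0.01}]' 40;python3 s.py
python3 -m creep '[{"xyz":[0,0,-0.001],"spin":0,"claw":0.01},{"xyz":[0,0,-0.001],"spin":0,"claw":0.01},{"xyz":[0,0,0],"spin":0,"claw":0.01}]' 40;python3 s.py
```

```text
clock: 9.45
eef_pos: [0.6706, 0.0419, 0.1893]
orientation: [-0.007, 0.945, 0.017]
ft_force: [-3.2, 1.1, -3.1]
opening: 0.196
9.45 q [-0.071  0.209 -0.634  0.104  0.052 -0.078] p [0.6706 0.0419 0.1893] ax [ 0.586  0.01  -0.81 ] ay [-0.022  1.    -0.004] F [-3.2  1.1 -3.1] op 0.196
grasp pt in cupboard mm [ 44.2  -8.6 204.5]
clock: 9.75
eef_pos: [0.6709, 0.041, 0.1881]
orientation: [-0.006, 0.944, 0.017]
ft_force: [-8.3, 3.0, 3.3]
opening: 0.198
9.75 q [-0.073  0.211 -0.636  0.099  0.053 -0.079] p [0.6709 0.041  0.1881] ax [ 0.587  0.01  -0.81 ] ay [-0.022  1.    -0.004] F [-8.3  3.   3.3] op 0.198
grasp pt in cupboard mm [ 44.5  -9.5 203.3]
```

```bash
python3 -m creep '[{"xyz":[0,0,0],"spin":0,"claw":0.028},{"xyz":[0,0,0],"spin":0,"claw":0.028},{"xyz":[0,0,-0.003],"spin":0,"claw":0.028},{"xyz":[0,0.002,-0.003],"spin":0,"claw":0.028},{"xyz":[0,0.002,0],"spin":0,"claw":0.028}]' 40;python3 s.py
python3 -m creep '[{"xyz":[0,0.002,0],"spin":0,"claw":0.028},{"xyz":[0,0.002,0],"spin":0,"claw":0.028},{"xyz":[0,0.002,0],"spin":0,"claw":0.028},{"xyz":[0,0.002,0],"spin":0,"claw":0.028}]';python3 s.py
```

```text
clock: 10.25
eef_pos: [0.6707, 0.0445, 0.1809]
orientation: [-0.008, 0.945, 0.014]
ft_force: [0.7, 0.8, -0.0]
opening: 0.33
10.25 q [-0.065  0.221 -0.645  0.081  0.046 -0.072] p [0.6707 0.0445 0.1809] ax [ 0.586  0.008 -0.811] ay [-0.021  1.    -0.005] F [ 0.7  0.8 -0. ] op 0.33
grasp pt in cupboard mm [ 44.3  -6.  196.1]
clock: 10.65
eef_pos: [0.6708, 0.0525, 0.1815]
orientation: [-0.008, 0.945, 0.014]
ft_force: [-0.4, -1.2, -0.5]
opening: 0.329
10.65 q [-0.048  0.222 -0.643  0.081  0.036 -0.058] p [0.6708 0.0525 0.1815] ax [ 0.586  0.008 -0.81 ] ay [-0.021  1.    -0.005] F [-0.4 -1.2 -0.5] op 0.329
grasp pt in cupboard mm [ 44.6   2.  196.7]
```

```bash
for i in 1 2 3 ; do python3 -m creep '[{"xyz":[0,0.002,0],"spin":0,"claw":0.028},{"xyz":[0,0.002,0],"spin":0,"claw":0.028}]' | grep -E "eef|ft"; done
```

```text
eef_pos: [0.6708, 0.0565, 0.1816]
ft_force: [-1.5, -1.5, -0.4]
eef_pos: [0.6709, 0.0606, 0.1816]
ft_force: [-0.9, -1.9, -0.8]
eef_pos: [0.6709, 0.0646, 0.1817]
ft_force: [-0.8, -2.0, -0.1]
```

```bash
python3 -m creep '[{"xyz":[0,0.002,0],"spin":0,"claw":0.028},{"xyz":[0,0.002,0],"spin":0,"claw":0.028}]' | grep -E "eef|ft"
python3 -m creep '[{"xyz":[0,0.002,0],"spin":0,"claw":0.028},{"xyz":[0,0.002,0],"spin":0,"claw":0.028}]' | grep -E "eef|ft"
```

```text
eef_pos: [0.6709, 0.0686, 0.1817]
ft_force: [-1.6, -2.4, -0.3]
eef_pos: [0.6711, 0.0728, 0.1818]
ft_force: [-0.0, -0.8, -0.2]
```

```bash
python3 -m creep '[{"xyz":[0,0.001,0],"spin":0,"claw":0.028},{"xyz":[0,0.001,0],"spin":0,"claw":0.028}]' | grep -E "eef|ft"
python3 -m creep '[{"xyz":[0,0.001,0],"spin":0,"claw":0.028},{"xyz":[0,0.001,0],"spin":0,"claw":0.028}]' | grep -E "eef|ft"
python3 - <<'E'
from h import *
snap("wrist","w4")
a=cv2.imread("pics/w3.png");b=cv2.imread("pics/w4.png")
cv2.imwrite("pics/e4.png",np.vstack([cv2.resize(b,(480,300)),cv2.resize(b[130:330,100:420],(480,300),interpolation=3)]))
E
```

```text
eef_pos: [0.671, 0.0746, 0.1818]
ft_force: [-0.5, -1.5, -0.6]
eef_pos: [0.671, 0.0765, 0.1818]
ft_force: [0.2, -0.0, 0.1]
```

View pics/e4.png

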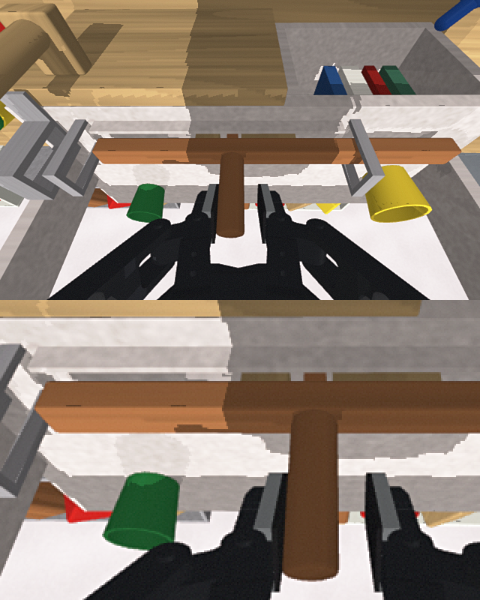

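```bash
python3 -m creep '[{"xyz":[0,0.001,0],"spin":0,"claw":0.028},{"xyz":[0,0.001,0],"spin":0,"claw":0.028}]' | grep -E "eef|ft"
python3 -m creep '[{"xyz":[0,0.001,0],"spin":0,"claw":0.028},{"xyz":[0,0.001,0],"spin":0,"claw":0.028}]' | grep -E "eef|ft"
python3 -m creep '[{"xyz":[0,0.001,0],"spin":0,"claw":0.028},{"xyz":[0,0,0],"spin":0,"claw":0.028}]' | grep -E "eef|ft"
python3 - <<'E'
from h import *
snap("wrist","w5")
# knob motion/height: compare bar edge rows at a column in w4,w5 via depth
for f in("w4","w5"):
    for u,v in((308,290),(250,203),(380,203)): print(f,u,v,world(f,u,v,2).round(4))
E
```

```text
eef_pos: [0.671, 0.0785, 0.1817]
ft_force: [-0.7, -1.0, 0.8]
eef_pos: [0.671, 0.0792, 0.1817]
ft_force: [-1.0, -9.0, 2.3]
eef_pos: [0.671, 0.0793, 0.1817]
ft_force: [-1.1, -10.6, 1.6]
w4 308 290 [0.6531 0.0728 0.205 ]
w4 250 203 [0.655  0.0392 0.1558]
w4 380 203 [0.6534 0.1118 0.1555]
w5 308 290 [0.6533 0.0756 0.2049]
w5 250 203 [0.6553 0.0418 0.1556]
w5 380 203 [0.6531 0.1144 0.1557]
```

```bash
python3 - <<'E'
from h import *
c=np.load("cup.npy");ca,sa=np.cos(c[2]),np.sin(c[2])
def cup(X):
    d=X[:2]-c[:2];return (np.array([ca*d[0]+sa*d[1],-sa*d[0]+ca*d[1],X[2]])*1000).round(0)
for f in("w2","w3","w4","w5"):
    print(f,[tuple(cup(world(f,380,v,1))[[0,2]]) for v in range(168,236,5)])
    print("  knob",[tuple(cup(world(f,308,v,1))) for v in range(295,326,4)])
b=cv2.imread("pics/w5.png");cv2.imwrite("pics/e5.png",np.vstack([cv2.resize(b,(480,300)),cv2.resize(b[130:330,100:420],(480,300),interpolation=3)]))
E
```

```text
w2 [(np.float64(33.0), np.float64(137.0)), (np.float64(33.0), np.float64(140.0)), (np.float64(41.0), np.float64(137.0)), (np.float64(39.0), np.float64(143.0)), (np.float64(38.0), np.float64(147.0)), (np.float64(38.0), np.float64(150.0)), (np.float64(38.0), np.float64(154.0)), (np.float64(40.0), np.float64(156.0)), (np.float64(45.0), np.float64(156.0)), (np.float64(50.0), np.float64(156.0)), (np.float64(55.0), np.float64(156.0)), (np.float64(104.0), np.float64(130.0)), (np.float64(112.0), np.float64(130.0)), (np.float64(120.0), np.float64(130.0))]
  knob [(np.float64(41.0), np.float64(-42.0), np.float64(206.0)), (np.float64(41.0), np.float64(-42.0), np.float64(208.0)), (np.float64(42.0), np.float64(-42.0), np.float64(210.0)), (np.float64(42.0), np.float64(-42.0), np.float64(211.0)), (np.float64(43.0), np.float64(-42.0), np.float64(213.0)), (np.float64(49.0), np.float64(-42.0), np.float64(213.0)), (np.float64(1546.0), np.float64(-90.0), np.float64(-140.0)), (np.float64(1550.0), np.float64(-89.0), np.float64(-121.0))]
w3 [(np.float64(34.0), np.float64(141.0)), (np.float64(41.0), np.floa
[... 2304 characters left out ...]
t64(44.0), np.float64(156.0)), (np.float64(49.0), np.float64(156.0)), (np.float64(54.0), np.float64(156.0)), (np.float64(103.0), np.float64(130.0)), (np.float64(111.0), np.float64(130.0)), (np.float64(120.0), np.float64(130.0))]
  knob [(np.float64(38.0), np.float64(26.0), np.float64(207.0)), (np.float64(38.0), np.float64(26.0), np.float64(209.0)), (np.float64(39.0), np.float64(26.0), np.float64(211.0)), (np.float64(39.0), np.float64(26.0), np.float64(212.0)), (np.float64(43.0), np.float64(26.0), np.float64(213.0)), (np.float64(51.0), np.float64(25.0), np.float64(213.0)), (np.float64(1547.0), np.float64(-29.0), np.float64(-140.0)), (np.float64(1547.0), np.float64(-28.0), np.float64(-120.0))]
```

View pics/e5.png

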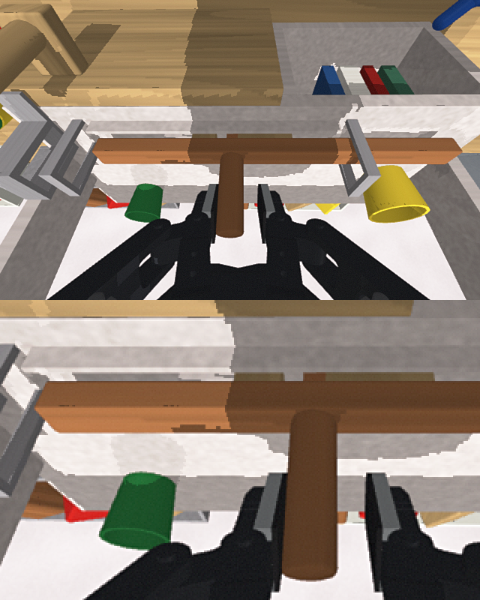

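```bash
python3 -m creep '[{"xyz":[0,-0.004,0],"spin":0,"claw":0.036},{"xyz":[0,0,0],"spin":0,"claw":0.036},{"xyz":[-0.012,0,0.016],"spin":0,"claw":0.036},{"xyz":[-0.024,0,0.032],"spin":0,"claw":0.036},{"xyz":[-0.027,0,0.036],"spin":0,"claw":0.036},{"xyz":[-0.027,0,0.036],"spin":0,"claw":0.036}]';python3 s.py
python3 - <<'E'
from h import *
c=np.load("cup.npy");ca,sa=np.cos(c[2]),np.sin(c[2])
def cup(X):
    d=X[:2]-c[:2];return (np.array([ca*d[0]+sa*d[1],-sa*d[0]+ca*d[1],X[2]])*1000).round(0)
snap("side","s6")
print("tower",cup(world("side0",383,243,2)),"pot",cup(world("side0",302,290,2)),"rim",[cup(world("side0",u,v)) for u,v in((276,310),(327,300),(300,281))])
z=np.load("pics/w2.npz");d=z["d"];
P=np.array([[cup(world("w2",u,v,0)) if d[v,u]>0 else [9e9]*3 for u in range(95,190,2)] for v in range(60,150,2)])
m=(abs(P[...,2]-175)<3);print("pegtop",m.sum(),P[m].mean(0),P[m].min(0),P[m].max(0))
m=(P[...,2]>135)&(P[...,2]<170)&(P[...,0]<-15)&(P[...,0]>-60);print("pegside",m.sum(),P[m].mean(0),P[m].min(0),P[m].max(0))
b=cv2.imread("pics/s6.png")[60:310,230:450];cv2.imwrite("pics/e6.png",cv2.resize(b,(528,600),interpolation=3))
E
```

```text
clock: 13.35
eef_pos: [0.5796, 0.0779, 0.3024]
orientation: [-0.007, 0.945, 0.016]
ft_force: [1.2, 0.3, 0.5]
opening: 0.424
13.35 q [ 0.005 -0.083 -0.616  0.413  0.006 -0.016] p [0.5796 0.0779 0.3024] ax [ 0.586  0.009 -0.811] ay [-0.022  1.    -0.004] F [1.2 0.3 0.5] op 0.424
grasp pt in cupboard mm [-46.1  29.2 317.6]
tower [  47. -226.  155.] pot [-115. -166.    7.] rim [array([-187., -181.,    1.]), array([ -92., -240.,   58.]), array([-118., -165.,   46.])]
pegtop 490 [-28.43877551 -97.02857143 174.53673469] [ -36. -107.  173.] [-19. -89. 176.]
pegside 757 [-31.94319683 -93.12285337 156.49405548] [ -37. -103.  136.] [-22. -88. 169.]
```

View pics/e6.png

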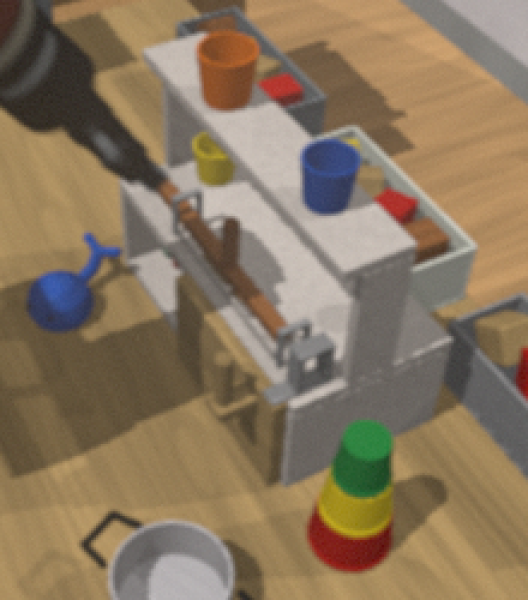

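```bash
python3 -m creep '[{"xyz":[-0.01,-0.032,-0.02],"spin":0,"claw":0.05},{"xyz":[-0.01,-0.032,-0.02],"spin":0,"claw":0.05},{"xyz":[-0.01,-0.032,-0.02],"spin":0,"claw":0.05},{"xyz":[-0.01,-0.032,-0.02],"spin":0,"claw":0.05},{"xyz":[0,0,0],"spin":0,"claw":0.05}]';python3 s.py
python3 - <<'E'
from h import *
c=np.load("cup.npy");ca,sa=np.cos(c[2]),np.sin(c[2])
snap("wrist","w7");z=np.load("pics/w7.npz");d=z["d"]
v,u=np.mgrid[0:400:2,0:640:2];X=(np.stack([u,v,0*u+1],-1)@np.linalg.inv(z["K"]).T*d[::2,::2,None]-z["t"])@z["R"]
q=X[...,:2]-c[:2];P=np.stack([ca*q[...,0]+sa*q[...,1],-sa*q[...,0]+ca*q[...,1],X[...,2]],-1)*1000
m=(abs(P[...,2]-175)<2.5)&(abs(P[...,0]+30)<25)&(abs(P[...,1]+100)<25)
print(m.sum(),P[m].mean(0),P[m].min(0),P[m].max(0))
E
```

```text
clock: 13.9
eef_pos: [0.5386, -0.053, 0.2187]
orientation: [-0.006, 0.948, 0.012]
ft_force: [-0.3, 0.3, -0.7]
opening: 0.584
13.9 q [-0.364 -0.076 -0.845  0.214  0.216 -0.316] p [ 0.5386 -0.053   0.2187] ax [ 0.583  0.007 -0.812] ay [-0.017  1.    -0.003] F [-0.3  0.3 -0.7] op 0.584
grasp pt in cupboard mm [ -89.7 -100.7  233.9]
57 [-29.33688146 -98.19275397 174.5020052 ] [ -35.77446031 -106.15865428  172.81092771] [-20.45345577 -90.37420776 175.59461714]
```

```bash
python3 -m creep '[{"xyz":[0.015,0.001,-0.019],"spin":0,"claw":0.05},{"xyz":[0.015,0.001,-0.019],"spin":0,"claw":0.05},{"xyz":[0.015,0.001,-0.019],"spin":0,"claw":0.05},{"xyz":[0.015,0.001,-0.019],"spin":0,"claw":0.05},{"xyz":[0,0,0],"spin":0,"claw":0.03},{"xyz":[0,0,0],"spin":0,"claw":0.01},{"xyz":[0,0,0],"spin":0,"claw":0.01},{"xyz":[0,0,0],"spin":0,"claw":0.01}]' 20;python3 s.py
```

```text
clock: 14.75
eef_pos: [0.5996, -0.0495, 0.1457]
orientation: [-0.016, 0.947, 0.002]
ft_force: [-2.2, -16.4, -8.0]
opening: 0.2
14.75 q [-0.298  0.162 -0.845 -0.039  0.173 -0.262] p [ 0.5996 -0.0495  0.1457] ax [ 0.584  0.001 -0.812] ay [-0.015  1.    -0.009] F [ -2.2 -16.4  -8. ] op 0.2
grasp pt in cupboard mm [-28.6 -98.4 160.9]
```

```bash
python3 -m creep '[{"xyz":[0,-0.002,-0.001],"spin":0,"claw":0.01},{"xyz":[0,-0.001,-0.001],"spin":0,"claw":0.01},{"xyz":[0,0,0],"spin":0,"claw":0.01}]' 20;python3 s.py
```

```text
clock: 15.05
eef_pos: [0.601, -0.0499, 0.1455]
orientation: [-0.01, 0.942, 0.012]
ft_force: [-9.5, -4.4, 9.5]
opening: 0.201
15.05 q [-0.304  0.165 -0.846 -0.045  0.184 -0.268] p [ 0.601  -0.0499  0.1455] ax [ 0.588  0.007 -0.809] ay [-0.02   1.    -0.006] F [-9.5 -4.4  9.5] op 0.201
grasp pt in cupboard mm [-27.3 -99.  160.7]
```

```bash
python3 -m creep '[{"xyz":[-0.007,0.0015,0],"spin":0,"claw":0.01},{"xyz":[-0.007,0.002,0],"spin":0,"claw":0.01},{"xyz":[-0.0065,0.002,0],"spin":0,"claw":0.01},{"xyz":[-0.0065,0.0025,0],"spin":0,"claw":0.01},{"xyz":[-0.0065,0.003,0],"spin":0,"claw":0.01},{"xyz":[-0.0065,0.003,0],"spin":0,"claw":0.01}]' 20;python3 s.py
```

```text
clock: 15.65
eef_pos: [0.5615, -0.0373, 0.1455]
orientation: [-0.014, 0.941, 0.006]
ft_force: [-2.7, -11.2, 4.9]
opening: 0.202
15.65 q [-0.3    0.094 -0.937 -0.067  0.179 -0.265] p [ 0.5615 -0.0373  0.1455] ax [ 0.589  0.004 -0.808] ay [-0.018  1.    -0.008] F [ -2.7 -11.2   4.9] op 0.202
grasp pt in cupboard mm [-66.6 -85.4 160.6]
```

```bash
python3 -m creep '[{"xyz":[-0.006,0.0025,0],"spin":0,"claw":0.01},{"xyz":[-0.006,0.003,0],"spin":0,"claw":0.01},{"xyz":[-0.006,0.004,0],"spin":0,"claw":0.01},{"xyz":[-0.0055,0.0043,0],"spin":0,"claw":0.01},{"xyz":[-0.0055,0.0043,0],"spin":0,"claw":0.01},{"xyz":[-0.0055,0.0045,0],"spin":0,"claw":0.01}]' 20;python3 s.py
python3 -m creep '[{"xyz":[-0.005,0.005,0],"spin":0,"claw":0.01},{"xyz":[-0.005,0.005,0],"spin":0,"claw":0.01},{"xyz":[-0.005,0.0053,0],"spin":0,"claw":0.01},{"xyz":[-0.0045,0.0055,0],"spin":0,"claw":0.01},{"xyz":[-0.004,0.0057,0],"spin":0,"claw":0.01},{"xyz":[-0.004,0.006,0],"spin":0,"claw":0.01},{"xyz":[0,0,0],"spin":0,"claw":0.01}]' 20;python3 s.py
```

```text
clock: 16.25
eef_pos: [0.5264, -0.0159, 0.1452]
orientation: [-0.018, 0.942, 0.001]
ft_force: [-11.0, -15.4, 9.1]
opening: 0.202
16.25 q [-0.266  0.026 -1.015 -0.082  0.156 -0.236] p [ 0.5264 -0.0159  0.1452] ax [ 0.588  0.001 -0.809] ay [-0.015  1.    -0.01 ] F [-11.  -15.4   9.1] op 0.202
grasp pt in cupboard mm [-101.1  -63.3  160.4]
clock: 16.95
eef_pos: [0.4972, 0.0177, 0.1442]
orientation: [-0.016, 0.945, 0.004]
ft_force: [-23.9, -17.0, 23.3]
opening: 0.203
16.95 q [-0.184 -0.03  -1.076 -0.092  0.109 -0.168] p [0.4972 0.0177 0.1442] ax [ 0.586  0.002 -0.81 ] ay [-0.016  1.    -0.009] F [-23.9 -17.   23.3] op 0.203
grasp pt in cupboard mm [-129.6  -29.1  159.3]
```

```bash
python3 -m creep '[{"xyz":[0,0,0],"spin":0,"claw":0.034},{"xyz":[0,0,0],"spin":0,"claw":0.034},{"xyz":[0,0,0],"spin":0,"claw":0.034}]' 20;python3 s.py
```

```text
clock: 17.25
eef_pos: [0.4988, 0.02, 0.144]
orientation: [-0.007, 0.944, 0.016]
ft_force: [0.0, -0.8, 0.6]
opening: 0.397
17.25 q [-0.183 -0.027 -1.074 -0.094  0.116 -0.169] p [0.4988 0.02   0.144 ] ax [ 0.587  0.009 -0.81 ] ay [-0.022  1.    -0.004] F [ 0.  -0.8  0.6] op 0.397
grasp pt in cupboard mm [-128.   -27.   159.1]
```

Free of contact. Retreat along the tool axis, then check.

```bash
python3 -m creep '[{"xyz":[-0.009,-0.001,0.012],"spin":0,"claw":0.034},{"xyz":[-0.012,0,0.016],"spin":0,"claw":0.034},{"xyz":[-0.018,0,0.025],"spin":0,"claw":0.034},{"xyz":[-0.018,0,0.03],"spin":0,"claw":0.034},{"xyz":[-0.018,0,0.035],"spin":0,"claw":0.034},{"xyz":[-0.018,0,0.04],"spin":0,"claw":0.034},{"xyz":[-0.01,0,0.04],"spin":0,"claw":0.034},{"xyz":[0,0,0],"spin":0,"claw":0.034}]';python3 s.py
python3 - <<'E'
from h import *
c=np.load("cup.npy");ca,sa=np.cos(c[2]),np.sin(c[2])
for n in("wrist","side","scene"): snap(n,n+"8")
def cl(f):
    z=np.load(f"pics/{f}.npz");d=z["d"];v,u=np.mgrid[0:400,0:640];X=(np.stack([u,v,0*u+1],-1)@np.linalg.inv(z["K"]).T*d[...,None]-z["t"])@z["R"]
    q=X[...,:2]-c[:2];return np.stack([ca*q[...,0]+sa*q[...,1],-sa*q[...,0]+ca*q[...,1],X[...,2]],-1)[d>0]*1000
P=cl("wrist8")
m=(abs(P[:,2]-175)<2.5)&(abs(P[:,0]+130)<30)&(abs(P[:,1]+28)<30);p=P[m].mean(0);print("peg",m.sum(),p,"door deg",np.degrees(np.arctan2(8-p[0],60-p[1]))-np.degrees(np.arctan2(37.5,158.3)))
for f in("wrist8","side8","scene8"):
    P=cl(f);m=(abs(P[:,0]-45)<8)&(abs(P[:,1]-24)<14)&(P[:,2]>190)&(P[:,2]<235);print(f,"knob",m.sum(),P[m].max(0) if m.any() else"",P[m].mean(0) if m.any() else"")
    m=(abs(P[:,0]-45)<5)&(P[:,1]>-60)&(P[:,1]<0)&(P[:,2]>145)&(P[:,2]<180);print("bar top",np.median(P[m],0) if m.any() else"")
a=cv2.imread("pics/scene8.png")[150:350,190:350];b=cv2.imread("pics/side8.png")[60:310,230:450]
cv2.imwrite("pics/fin.png",np.hstack([cv2.resize(a,(352,440),interpolation=3),cv2.resize(b,(387,440),interpolation=3)]))
E
```

```text
clock: 18.05
eef_pos: [0.3973, 0.0183, 0.3479]
orientation: [-0.012, 0.935, 0.012]
ft_force: [-0.3, -0.9, -0.2]
opening: 0.396
18.05 q [-0.285 -0.549 -0.771  0.734  0.174 -0.253] p [0.3973 0.0183 0.3479] ax [ 0.594  0.007 -0.805] ay [-0.021  1.    -0.007] F [-0.3 -0.9 -0.2] op 0.396
grasp pt in cupboard mm [-229.7  -26.7  363. ]
peg 141 [-128.80584013  -28.47140953  174.59926478] door deg 43.78228801039249
wrist8 knob 152 [ 51.35738989  33.10356757 213.20749026] [ 41.09832877  22.8329936  201.80469587]
bar top [ 44.37896378 -31.18566068 155.76121467]
side8 knob 73 [ 52.24582856  31.33801189 214.41720038] [ 44.43747746  18.19113744 204.7702574 ]
bar top [ 44.63840884 -30.67096287 154.83053127]
scene8 knob 68 [ 52.9150794   33.42727599 216.01954964] [ 44.28105908  26.9272211  205.64667986]
bar top [ 44.49651725 -34.07320789 156.85601991]
```

View pics/fin.png

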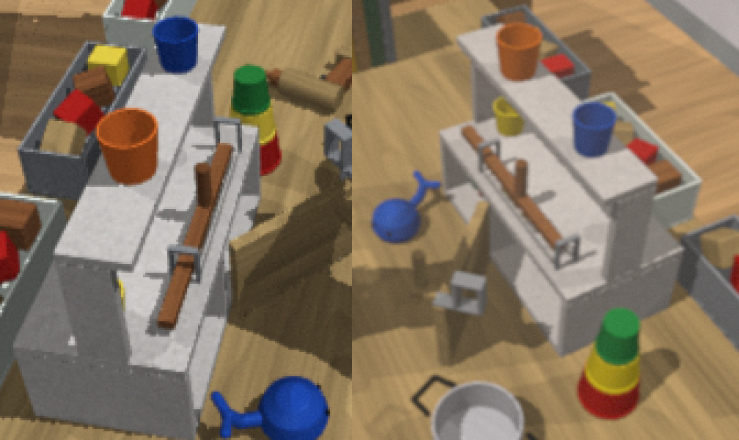

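The picture shows the door open about 44° and the bolt down to the left (knob near (203,185) in the left panel and (520,178) in the right). All the toys are where they were, and the arm is clear.

```bash
python3 -c "
from rig import job_done; print(job_done())"
```

```text
the job is handed in; nothing more can be done
None
```

The bolt is down in its open notch and the door stands open at about 44°. I handed the job in at about 18 s on the robot's clock.

- **Leaning the tool:** The moves only allow shifts and a turn about the vertical. I got the roughly 36° lean by driving the arm to its reach limits in free air, where the orientation it gave up stayed in the commanded pose. During this, joints 3 and 4 came to rest at their range ends. Joint 4 once read 2.022 against the stated 2.02, which may only be rounding.
- **Bolt:** I lifted it about 12 mm by its knob, carried it left about 28 mm over the bump and out of the keeper, and let it down on the rail. I then pushed it slowly left until a wall stopped it with about 10 N. The wrist camera's depth then put the bar's top at 156 mm and the knob's top at 213 mm, both the heights for fully down.
- **Door:** I gripped the peg, swung it along its arc and let go.

**Last checks:** The bar's top still read 155 to 157 mm in all three cameras. Knob-top readings were 213, 214 and 216 mm; the wrist camera, the nearest, gave 213. By eye, none of the other toys had moved and the arm was clear. I did not measure the toys' positions.

**Forces:** The highest wrist-force reading was 52 N, at one moment as the arm reached its limit in free air. The swing itself peaked at about 37 N.

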